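Fit a new cartridge in the coffee machine's scale filter and snap its cap on

TASK

Change the coffee machine's water filter: stand the new cartridge, tab upward, in the rectangular socket in the neck of the filter housing and plug it in fully, until its collar rests on the neck. Then put the cap over it and press it straight down past the click until it is fully home, and keep pressing it firmly onto its rubber seal (about 10 N): the program finishes while the gripper is still pushing the cap down, not letting go. Leave the other things on the worktop where they are.

Things in the scene. Friction and masses are not known exactly. Their poses are not given: they have to be found in the camera images.
- housing: filter housing, fixed: turned aluminium pot, 92 mm across, on a 116 x 116 x 8 mm dark base plate, with an open dark grey round neck (60 mm across) rising from a shoulder 68 mm up to 92 mm, outer edge tapered over the top 4 mm. Hose couplings stick out along its y axis to 67 mm, 32 mm up. Origin: centre of the base plate's underside, on the worktop; z up
- socket (a point): centre of the mouth of the rectangular socket, on the axis of the neck, 92 mm above the worktop; axes as the housing's. The socket is 24.4 mm wide along the housing's x and 34.4 mm along its y, 40 mm deep, with a 1.5 mm chamfer
- catches (a point): point on the axis of the neck, 78 mm above the worktop, level with four sprung steel balls that stand 3 mm out of the neck all round: the catches that the cap snaps over
- seal: black rubber seal ring, 77 mm across, 4 mm thick, lying on the shoulder round the neck. Origin: centre of its underside, 68 mm above the worktop; its top is 72 mm up. It gives 1.5 mm under the cap's rim (about 2.5 N when flat), then is solid
- cartridge: new filter cartridge, white, 60 mm high, 80 g, standing upright on the worktop. Origin: centre of its underside, z up. Shank 22 mm (x) by 32 mm (y), tapered over the lowest 5 mm. It fits the socket either way round, with 1.2 mm play on each side; when fully in, its collar rests on the neck and the origin is 36 mm below the mouth
- tab (a point): centre of the cartridge's flat grip tab, 50 mm above its underside; the tab is 12 mm thick (x), 30 mm wide (y) and 20 mm tall (40 to 60 mm up) and stands on the collar, 30 x 40 x 4 mm (36 to 40 mm up)
- cap: dark grey snap cap, a bell open below, 110 g, 76 mm across, 51 mm high to its flat top, 48 mm deep inside. Origin: centre of the rim plane (underside), z up. Fits at any turn. On the neck its rim meets the catches about 83 mm above the worktop, needs some 8 to 12 N to pass them, snaps over at about 75 mm (force drops), and is home, seal pressed flat, at 70.5 mm
- bar (a point): centre of the bar grip on top of the cap, 62 mm above the rim; the bar is 18 mm thick (x), 52 mm long (y), 22 mm tall (51 to 73 mm above the rim)
- espresso_cup: bystander, not to be moved: white espresso cup, 68 mm across the mouth, 56 mm high, standing on a fixed cork coaster behind the work area; origin at the centre of its underside box
- milk_jug: bystander, not to be moved: grey milk jug, 85 x 118 x 98 mm with its handle, behind left
- timer: bystander, not to be moved: white wind-up kitchen timer, 66 x 66 x 42 mm, on the left
- dropper_bottle: bystander, not to be moved: small brown dropper bottle, 33 mm wide, 102 mm high, behind the housing, beside the 0.4 m tall coffee machine that stands fixed behind and right of the housing (swing the arm across on the near side of it)
- teaspoon: bystander, not to be moved: steel teaspoon, 138 mm long, lying near the front edge
- tin_small: bystander, not to be moved: small food tin, 57 mm wide, 72 mm high, on the right
Mind the look-alikes: they are no part of the job. Of the things shaped like the cartridge, the white one is meant.

How it is judged:
By the outcome, as a careful person would: the job done as asked, in the order asked, and still so for the second after the job is handed in, while the arm keeps its last pose, push and grip.
It also fails if it takes over 64 s, if anything falls off the work surface, if the arm or the gripper's body presses on something with over 40 N, if the wrist force passes 120 N, or if a joint passes its speed limit or range.

ROBOT

A 6-joint arm with a two-finger parallel gripper is mounted at the origin on a cart in front of the work surface, level with it; the furniture and walls round the work are solid. World frame = base frame: x ahead of the robot, y to its left, z up, the work surface at z = 0. Lengths are in m, angles in rad, forces in N, time in s.
With the tool pointing down it reaches from about 0.3 to 0.775 m from the base axis. Payload 14.6 kg.
Tool frame: the origin (TCP) lies on the mounting face of the last link; the fingertips stand 199 mm ahead of it and the grasp point (between the pads) lies 180 mm ahead of it; z points along the fingers, y is the line along which they close (so a half turn about z gives the same grasp; the last joint's range is limited). The gripper opens to 94 mm and grips with 3 to 60 N. Pads are 16 mm wide; open, the fingers measure 119 mm over their backs; the gripper's body (75 mm by 177 mm) begins 78 mm behind the grasp point.
Start: joints at [1.155, 0.3, 1.521, -0, 1.321, -0.067], TCP at [0.188, 0.517, 0.405] pointing down, gripper open.
Joint ranges: [-3.03, 3.03], [-0.79, 2.21], [0.23, 2.52], [-1.04, 4.18], [0, 3.07], [-2.55, 2.55]. Speed limits (rad/s): [2.22, 2.22, 2.57, 3.14, 3.14, 3.14].

INTERFACE

Orientations are given as [roll, pitch, yaw] about the fixed x, y, z axes, in that order (R = Rz(yaw) Ry(pitch) Rx(roll)).
In Python, from station import telemetry, cams, workorder, finder gives the robot as it stands.
- The arm moves only by the tool jog_arm, never from a script. Its argument "rows" is a list of rows, each an object with "gripper": the finger opening in m, from 0 to 0.094; "slide": the shift along the tool's x, y, z in m, a list of three; "spin": the turn about the tool's z in rad. In form: [{"gripper": gripper, "slide": [tx, ty, tz], "spin": spin}, ...]. A call has 1 to 8 rows; each row is the pose to reach, as a shift and turn from the pose commanded when the call began, along the tool's axes at that moment; what a row does not reach only later rows make up. A row lasts 1/10 s, in which the tool goes at most 50 mm and 8.59 degrees, less where a joint would pass 70% of its speed; a pose out of reach is approached as far as the arm can. A call with a gripper value outside its range is refused whole. The fingers move at their own pace and stop on an object; "squeeze" is the grip in N (left out, the last holds). Time passes only in rows, so rows that repeat a pose let the fingers close. It gives the time, the measured TCP pose, the force, the opening and the grip force at its end, in the units of the state.
- telemetry.get_obs(): the state, without advancing time (a new reading comes with each control period).
- cams.camera(name): name is "scene" or "side" or "wrist"; returns (picture, depth): 400x640x3 uint8, red, green, blue; 400x640 float32, m along the optical axis (not along the pixel's ray), 0 where there is no reading.
- cams.camera_info(name): a dict with "camera_matrix" (3x3 intrinsics, pixels), "R" (3x3) and "t" (3): a world point X has camera coordinates R X + t; the wrist camera has in their place "tool_from_camera" (4x4, takes a point from camera to tool coordinates, whose origin is the TCP and whose axes are the flange's). Camera axes: x right, y down, z forward; pixel columns grow to the right and rows downward; lengths in m; the calibration is good to about 2 mm. A picture is of the moment at which its call begins: read the wrist's pose just before it. camera_info takes no time and is no camera call.
- workorder.hand_in(): hands the job in; it is judged then, once.
Trained networks look in the newest picture that a camera, given by its name, has taken for a name from the list of things; names that differ only in an ending like _2 or _b are one class to them, and where a whole thing is asked for, a point or a joint stands for the part that bears it (a point fixed in the world has none). Each returns a list of dicts, best first, with "confidence" (0 to 1); they miss things now and then, are a little off and sometimes report something else, mostly with a low value. They report only what shows in the picture. A call takes as long as a camera call. They do not tell look-alikes from the thing itself.
- finder.find_in(target, camera): "point" ([x, y, z] in m, in world coordinates, good to about 4 mm: the middle of the surface that is visible of it).
- finder.masks_of(target, camera): "region" (400x640 bool, what is visible of it).
The state is a dict: "time_s": time; "qpos": joint angles; "joint_vel": joint speeds; "tau": joint torques, N m; "ee_pos": TCP position; "eef_rot": TCP orientation; "force": force on the tool from outside, world axes, zero at the start; "moment": the same for the moment, N m; "grip_width": finger opening in m; "grip_force": force on a finger pad.
Only numpy, scipy, OpenCV 4.12 (cv2) and the standard library are available. Lean on these libraries where they do the work, as an engineer would, in place of code of your own. Each camera call takes 0.05 s, during which the arm holds its last target. There are 200 camera calls.

## Working session

There is one attempt and no reset: what is moved stays moved. The work goes in short steps, Python scripts to look and compute and a tool call to move; the robot and the scene stay as the last step left them, time stands still between calls to the robot, and variables do not carry over. Pictures are saved under pics/ and viewed, at most 10 in all, crops included, and the job is handed in when it is done.

Besides the shell and the picture viewer there is one more tool, called by a JSON object that holds its "api" and its "payload", one argument or row to a line. jog_arm: Moves the arm, as the interface text tells. Its arguments: {"type":"object","properties":{"rows":{"type":"array","items":{"type":"object","properties":{"gripper":{"type":"number"},"slide":{"type":"array","items":{"type":"number"}},"spin":{"type":"number"}}}},"squeeze":{"type":"number"}},"required":["rows"]}

```bash
mkdir -p pics; cat > h.py <<'E'
import numpy as np, cv2
from station import telemetry, cams, workorder, finder
from scipy.spatial.transform import Rotation as Ro
def save(n,im): cv2.imwrite('pics/'+n,im[:,:,::-1])
def cloud(name,obs=None):
    if name=='wrist': obs=telemetry.get_obs()
    p,d=cams.camera(name); i=cams.camera_info(name); K=np.array(i['camera_matrix'])
    v,u=np.mgrid[:400,:640]
    c=np.stack([(u-K[0,2])/K[0,0]*d,(v-K[1,2])/K[1,1]*d,d],-1).astype(float)
    if name=='wrist':
        T=np.array(i['tool_from_camera']); R=Ro.from_euler('xyz',obs['eef_rot']).as_matrix()
        w=(c@T[:3,:3].T+T[:3,3])@R.T+np.array(obs['ee_pos'])
    else: w=(c-np.array(i['t']))@np.array(i['R'])
    w[d==0]=np.nan
    return p,d,w
E
python3 - <<'E'
from h import *
o=telemetry.get_obs(); print(o)
for c in ['scene','side']:
    p,d,w=cloud(c); save(c+'0.png',p); np.save(c+'_w.npy',w); np.save(c+'_p.npy',p)
    for t in ['housing','cartridge','cap','tab','bar']:
        print(c,t,[(np.round(x['point'],3).tolist(),round(x['confidence'],2)) for x in finder.find_in(t,c)])
E
```

```text
{'time_s': 0.0, 'qpos': array([ 1.15539534e+00,  3.00500946e-01,  1.52160246e+00, -8.37242358e-06,
        1.32071105e+00, -6.66281262e-02]), 'joint_vel': array([ 0.00020049, -0.00198675,  0.00054413,  0.00014098, -0.00228348,
        0.00035657]), 'tau': array([-2.99466432e-03, -5.31803441e+01, -3.52725613e+01,  7.07658869e-02,
        2.45872897e-02, -1.16443448e-04]), 'ee_pos': array([0.18796421, 0.51684944, 0.40406077]), 'eef_rot': array([-3.14037302e+00, -7.32551973e-05,  2.79282183e+00]), 'force': array([-0.77668156,  0.22811697, -0.25221131]), 'moment': array([ 0.01623154,  0.04756054, -0.02613512]), 'grip_force': 0.0, 'grip_width': 0.09382782099199138}
scene housing [([0.485, 0.138, 0.054], 0.69)]
scene cartridge [([0.444, -0.19, 0.042], 0.78), ([0.445, -0.111, 0.041], 0.66), ([0.528, -0.157, 0.038], 0.62), ([0.551, 0.268, 0.04], 0.61), ([0.456, -0.022, 0.039], 0.49)]
scene cap [([0.435, 0.306, 0.051], 0.81)]
scene tab [([0.552, 0.268, 0.038], 0.78), ([0.457, -0.024, 0.039], 0.75), ([0.528, -0.16, 0.035], 0.69), ([0.444, -0.112, 0.038], 0.65), ([0.44, -0.198, 0.041], 0.48)]
scene bar [([0.436, 0.311, 0.051], 0.56)]
side housing [([0.506, 0.152, 0.042], 0.91)]
side cartridge [([0.462, -0.017, 0.039], 0.72), ([0.439, -0.196, 0.035], 0.71), ([0.529, -0.155, 0.037], 0.65), ([0.449, -0.11, 0.04], 0.63), ([0.554, 0.275, 0.038], 0.53), ([0.445, 0.327, 0.051], 0.35)]
side cap [([0.447, 0.331, 0.053], 0.96)]
side tab [([0.531, -0.155, 0.038], 0.69), ([0.555, 0.282, 0.041], 0.67), ([0.442, -0.194, 0.038], 0.64), ([0.466, -0.016, 0.04], 0.64), ([0.448, -0.107, 0.041], 0.49)]
side bar [([0.446, 0.324, 0.05], 0.77)]
```

View pics/scene0.png

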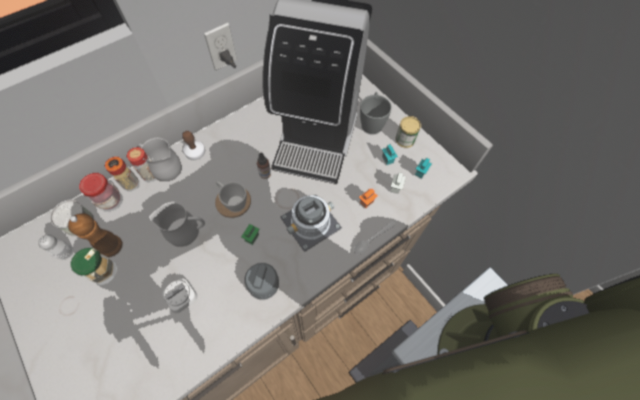

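View pics/side0.png

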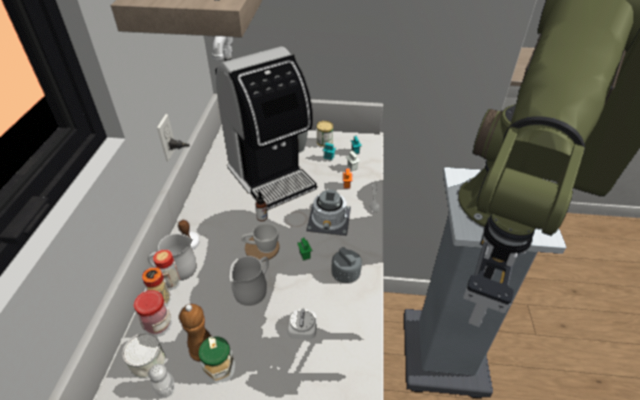

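The candidates shaped like the cartridge in the scene view are white (398,182), teal (390,155), teal (424,168), orange (368,198) and green (250,233). The white one fits the description, at about (0.445,-0.111). The housing is at (310,218) and the upright cap at (262,279).

```bash
python3 - <<'E'
from h import *
p=np.load('scene_p.npy'); save('crop1.png',cv2.resize(p[130:300,230:450],None,fx=3.5,fy=3.5,interpolation=cv2.INTER_CUBIC))
def rect(P):
    r=cv2.minAreaRect(P[:,:2].astype(np.float32)*1000); return np.round(cv2.boxPoints(r),0).tolist(),np.round(r[0],1),np.round(r[1],1),round(r[2],1)
for c in ['scene','side']:
    w=np.load(c+'_w.npy')
    def near(x,y,r,z0,z1): return w[(np.hypot(w[...,0]-x,w[...,1]-y)<r)&(w[...,2]>z0)&(w[...,2]<z1)]
    for n,a in dict(tab=(.447,-.11,.035,.052,.066),bar=(.437,.315,.06,.066,.08),base=(.495,.145,.1,.004,.012),neck=(.495,.145,.05,.085,.1),seal=(.495,.145,.05,.066,.075)).items():
        P=near(*a); print(c,n,len(P),rect(P)[1:] if len(P)>5 else '',P[:,2].mean())
E
```

```text
scene tab 52 (array([ 449.5, -119.4]), array([12.4, 30. ]), 35.3) 0.05873756884726759
scene bar 190 (array([443.8, 309. ]), array([18.7, 51.1]), 39.3) 0.07242559818750255
scene base 577 (array([490.2, 145.9]), array([170.5, 172.1]), 72.1) 0.007887461661835845
scene neck 342 (array([502.9, 125.6]), array([57.8, 57.6]), 9.0) 0.09140731835479639
scene seal 365 (array([497.4, 134.1]), array([86.9, 66.8]), 43.0) 0.07009151295319946
side tab 34 (array([ 451.2, -119.7]), array([14.5, 30. ]), 40.9) 0.058152802630856815
side bar 132 (array([445. , 308.3]), array([19.3, 51.1]), 37.1) 0.07235584215806883
side base 441 (array([489.4, 139.7]), array([172.1, 184.4]), 61.9) 0.008010706284736645
side neck 214 (array([504.5, 126.4]), array([57.3, 57.2]), 29.6) 0.09141650486891771
side seal 251 (array([503. , 137.3]), array([70.4, 81.3]), 84.5) 0.07062264679469188
```

View pics/crop1.png

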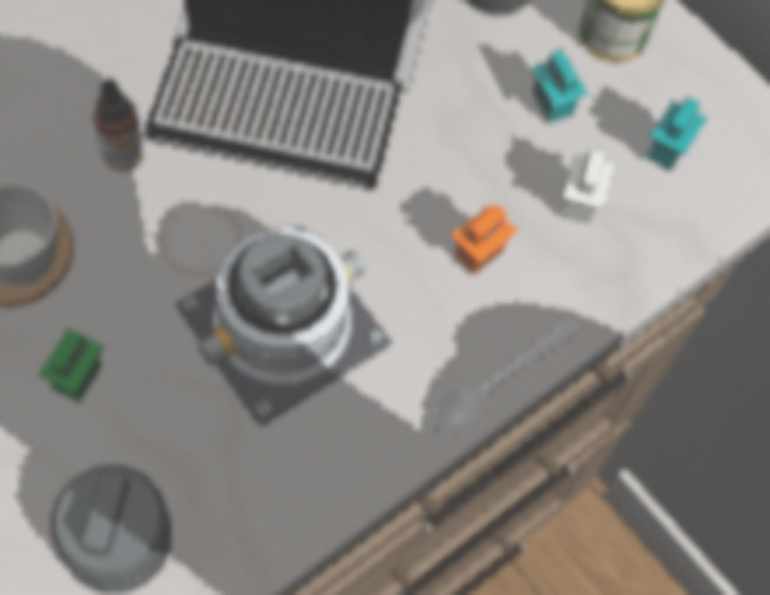

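The crop confirms it: the only white one is at crop (588,185), upright with its tab up. Next is a wrist look at the housing and then the cartridge.

```bash
cat >> h.py <<'E'
def goto(x,y,z,yaw,o=None):
    o=o or telemetry.get_obs(); a=o['eef_rot'][2]; d=np.array([x,y,z])-o['ee_pos']
    s=-((yaw-a+np.pi)%(2*np.pi)-np.pi)
    print('pose',np.round(o['ee_pos'],4),np.round(o['eef_rot'],4),'slide',np.round([d[0]*np.cos(a)+d[1]*np.sin(a),d[0]*np.sin(a)-d[1]*np.cos(a),-d[2]],4),'spin',round(s,4))
E
python3 - <<'E'
from h import *
print(cams.camera_info('wrist'))
goto(.44,.14,.41,2.23); goto(.45,-.119,.40,2.23)
for c in ['scene','side']:
    w=np.load(c+'_w.npy'); m=(w[...,2]>.13)&(w[...,0]>.35)&(w[...,0]<.9)&(abs(w[...,1])<.4)
    P=w[m]; 
    d=np.hypot(P[:,0]-.5035,P[:,1]-.126); i=np.argsort(d)[:3]; print(c,P[i],d[i])
E
```

```text
{'camera_matrix': array([[297.60916258,   0.        , 314.62226624],
       [  0.        , 297.60916258, 195.22071236],
       [  0.        ,   0.        ,   1.        ]]), 'tool_from_camera': array([[-4.78576142e-04, -9.57093890e-01, -2.89777599e-01,
         8.43477995e-02],
       [ 9.99999247e-01, -7.85492070e-04,  9.42839888e-04,
        -1.19562813e-03],
       [-1.13000430e-03, -2.89776930e-01,  9.57093545e-01,
         1.85940642e-02],
       [ 0.00000000e+00,  0.00000000e+00,  0.00000000e+00,
         1.00000000e+00]])}
pose [0.188  0.5169 0.4047] [3.1416 0.     2.7928] slide [-0.3657 -0.268  -0.0053] spin 0.5628
pose [0.188  0.5169 0.4047] [3.1416 0.     2.7928] slide [-0.4636 -0.508   0.0047] spin 0.5628
scene [[0.60421757 0.01644327 0.25041515]
 [0.59236146 0.00647675 0.251372  ]
 [0.58556418 0.00138284 0.26072188]] [0.1488177  0.14893678 0.14921115]
side [[0.60022731 0.0159353  0.25701149]
 [0.60285594 0.01603501 0.260071  ]
 [0.60563741 0.01740983 0.25119359]] [0.14652785 0.14820223 0.14907675]
```

{"api": "jog_arm", "payload": {
  "rows": [
    {"gripper": 0.06, "slide": [-0.366, -0.268, -0.005], "spin": 0.563},
    {"gripper": 0.06, "slide": [-0.366, -0.268, -0.005], "spin": 0.563},
    {"gripper": 0.06, "slide": [-0.366, -0.268, -0.005], "spin": 0.563},
    {"gripper": 0.06, "slide": [-0.366, -0.268, -0.005], "spin": 0.563},
    {"gripper": 0.06, "slide": [-0.366, -0.268, -0.005], "spin": 0.563},
    {"gripper": 0.06, "slide": [-0.366, -0.268, -0.005], "spin": 0.563},
    {"gripper": 0.06, "slide": [-0.366, -0.268, -0.005], "spin": 0.563},
    {"gripper": 0.06, "slide": [-0.366, -0.268, -0.005], "spin": 0.563}
  ]
}}

```text
time_s: 1.4
ee_pos: [0.4111, 0.1826, 0.4094]
eef_rot: [3.141, 0.0, 2.23]
force: [1.0, 0.9, 0.7]
grip_width: 0.06
grip_force: 0.0
```

{"api": "jog_arm", "payload": {
  "rows": [
    {"gripper": 0.06, "slide": [0, 0, 0], "spin": 0},
    {"gripper": 0.06, "slide": [0, 0, 0], "spin": 0}
  ]
}}

```text
time_s: 1.6
ee_pos: [0.4108, 0.1838, 0.409]
eef_rot: [3.142, -0.0, 2.227]
force: [-0.2, -0.1, 0.7]
grip_width: 0.0601
grip_force: 0.0
```

```bash
python3 - <<'E'
from h import *
p,d,w=cloud('wrist'); save('w1.png',p); np.save('w1_w.npy',w); np.save('w1_p.npy',p)
z=w[...,2]; r=np.hypot(w[...,0]-.5035,w[...,1]-.126)
def rect(m,n):
    P=w[m]; q=cv2.minAreaRect(P[:,:2].astype(np.float32)*1000); print(n,len(P),np.round(P.mean(0),4),np.round(q[0],1),np.round(q[1],1),round(q[2],1),np.median(P[:,2]))
rect((r<.04)&(z>.086)&(z<.1),'neck')
rect((r<.026)&(z<.08),'hole')
rect((r<.09)&(z>.005)&(z<.012),'base')
rb=np.hypot(w[...,0]-.444,w[...,1]-.309); rect((rb<.04)&(z>.064)&(z<.08),'bar'); rect((rb<.04)&(z>.045)&(z<.057),'captop')
E
```

```text
neck 1370 [0.5012 0.1218 0.0925] [501.8 119.5] [53.2 58.5] 56.4 0.09310195328669005
hole 400 [0.5116 0.1183 0.0666] [505.4 126.7] [27.  51.4] 25.1 0.06847730574951888
base 1470 [0.4719 0.1358 0.0092] [504.5 121.8] [115.7 115.3] 87.2 0.009287347592327883
bar 973 [0.4433 0.3057 0.0733] [444.9 306.2] [18.5 51.1] 39.7 0.07401211740698121
captop 2643 [0.4411 0.3049 0.0516] [445.1 306.4] [74.4 74.5] 83.4 0.05225924265375559
```

View pics/w1.png

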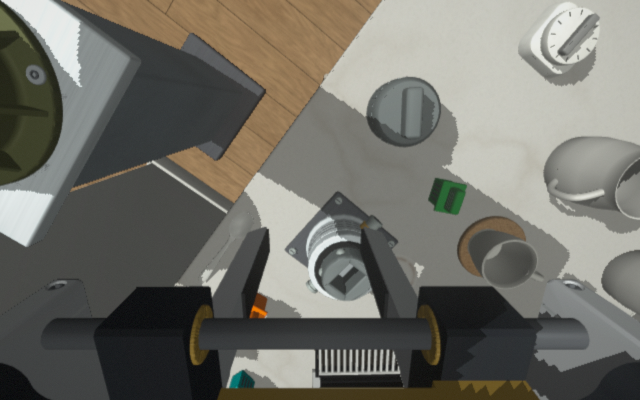

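{"api": "jog_arm", "payload": {
  "rows": [
    {"gripper": 0.09, "slide": [-0.09, 0.035, 0], "spin": 0},
    {"gripper": 0.09, "slide": [-0.09, 0.035, 0], "spin": 0},
    {"gripper": 0.09, "slide": [-0.09, 0.035, 0], "spin": 0},
    {"gripper": 0.09, "slide": [-0.09, 0.035, 0], "spin": 0},
    {"gripper": 0.09, "slide": [-0.09, 0.035, 0], "spin": 0}
  ]
}}

```text
time_s: 2.15
ee_pos: [0.4924, 0.1361, 0.4091]
eef_rot: [-3.141, -0.0, 2.232]
force: [-0.2, 0.5, 0.7]
grip_width: 0.0899
grip_force: 0.0
```

```bash
python3 - <<'E'
from h import *
p,d,w=cloud('wrist'); save('w2.png',p); np.save('w2_w.npy',w); np.save('w2_p.npy',p)
z=w[...,2]; r=np.hypot(w[...,0]-.503,w[...,1]-.124)
def rect(m,n):
    P=w[m]; q=cv2.minAreaRect(P[:,:2].astype(np.float32)*1000); print(n,len(P),np.round(P.mean(0),4),np.round(q[0],1),np.round(q[1],1),round(q[2],1),np.median(P[:,2]))
rect((r<.04)&(z>.086)&(z<.1),'neck')
rect((r<.026)&(z<.08),'hole')
rect((r<.09)&(z>.005)&(z<.012),'base')
# edges of hole at mouth level: neck-top inner contour
m=((r<.04)&(z>.088)&(z<.1)).astype(np.uint8)
cs,h=cv2.findContours(m,cv2.RETR_CCOMP,cv2.CHAIN_APPROX_NONE)
for c,hh in zip(cs,h[0]):
    if len(c)>40:
        P=w[c[:,0,1],c[:,0,0]]; P=P[P[:,2]>.088]; q=cv2.minAreaRect(P[:,:2].astype(np.float32)*1000); print(hh[3],len(P),q)
goto(.45,-.119,.40,2.23)
E
```

```text
neck 1736 [0.5037 0.1232 0.0928] [504.7 121.9] [59.2 59.3] 56.5 0.09318807926098074
hole 554 [0.5103 0.1152 0.0598] [507.1 119. ] [31.3 21. ] 86.5 0.054292268084595946
base 1927 [0.4864 0.141  0.0093] [505.3 121.6] [115.8 116.3] 87.3 0.009322399695848527
-1 154 ((504.6672058105469, 121.8486328125), (59.1531982421875, 59.253456115722656), 56.45926284790039)
0 85 ((504.5856018066406, 122.24649047851562), (36.702884674072266, 26.155221939086914), 87.76416015625)
pose [0.4923 0.1361 0.4092] [ 3.1415e+00 -1.0000e-04  2.2318e+00] slide [-0.1753 -0.19    0.0092] spin 0.0018
```

View pics/w2.png

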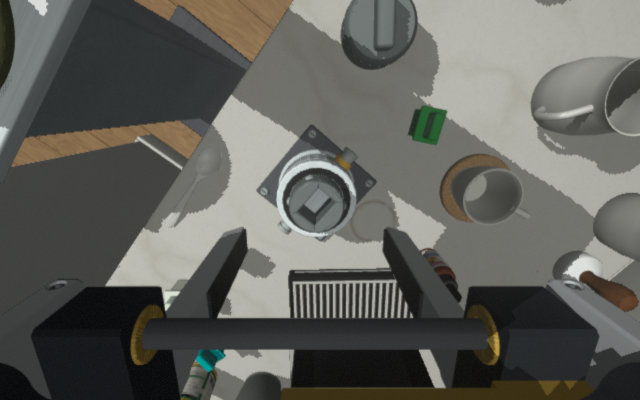

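The housing is at (317,205) with its socket visible, and its yaw is about -2.5°. On to the cartridge.

{"api": "jog_arm", "payload": {
  "rows": [
    {"gripper": 0.09, "slide": [-0.175, -0.19, 0.009], "spin": 0},
    {"gripper": 0.09, "slide": [-0.175, -0.19, 0.009], "spin": 0},
    {"gripper": 0.09, "slide": [-0.175, -0.19, 0.009], "spin": 0},
    {"gripper": 0.09, "slide": [-0.175, -0.19, 0.009], "spin": 0},
    {"gripper": 0.09, "slide": [-0.175, -0.19, 0.009], "spin": 0},
    {"gripper": 0.09, "slide": [-0.175, -0.19, 0.009], "spin": 0},
    {"gripper": 0.09, "slide": [-0.175, -0.19, 0.009], "spin": 0},
    {"gripper": 0.09, "slide": [-0.175, -0.19, 0.009], "spin": 0}
  ]
}}

```text
time_s: 3.0
ee_pos: [0.4503, -0.1185, 0.4003]
eef_rot: [3.141, 0.0, 2.231]
force: [-0.1, 0.2, -0.1]
grip_width: 0.0902
grip_force: 0.0
```

```bash
python3 - <<'E'
from h import *
p,d,w=cloud('wrist'); save('w3.png',p)
z=w[...,2]; r=np.hypot(w[...,0]-.45,w[...,1]+.119)
def rect(m,n):
    P=w[m]; q=cv2.minAreaRect(P[:,:2].astype(np.float32)*1000); print(n,len(P),np.round(P.mean(0),4),np.round(q[0],1),np.round(q[1],1),round(q[2],1),np.median(P[:,2]))
rect((r<.03)&(z>.055)&(z<.07),'tab')
rect((r<.03)&(z>.037)&(z<.07),'collar+tab')
print(p[(r<.03)&(z>.055)&(z<.07)].mean(0))
goto(.45,-.119,.23,2.23)
E
```

```text
tab 286 [ 0.4494 -0.1217  0.0607] [ 449.6 -122. ] [12.5 28.9] 37.6 0.06098849253608146
collar+tab 834 [ 0.4486 -0.1207  0.0482] [ 449.9 -122.2] [30.  39.5] 34.3 0.04191775162172062
[194.48601399 200.93706294 187.5       ]
pose [ 0.4504 -0.1183  0.4002] [3.1413e+00 1.0000e-04 2.2317e+00] slide [-0.0003 -0.0007  0.1702] spin 0.0017
```

View pics/w3.png

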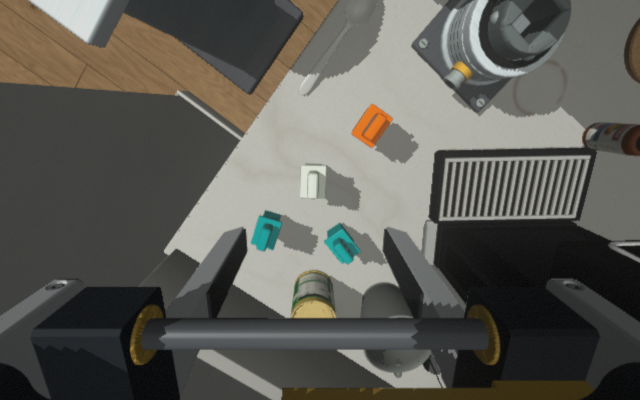

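White is at (314,182). The tips must stay above the collar (40 mm), so I grasp with TCP z at about 0.242.

{"api": "jog_arm", "payload": {
  "rows": [
    {"gripper": 0.04, "slide": [-0.0015, -0.0015, 0.05], "spin": 0.024},
    {"gripper": 0.04, "slide": [-0.0015, -0.0015, 0.1], "spin": 0.024},
    {"gripper": 0.04, "slide": [-0.0015, -0.0015, 0.13], "spin": 0.024},
    {"gripper": 0.04, "slide": [-0.0015, -0.0015, 0.15], "spin": 0.024},
    {"gripper": 0.04, "slide": [-0.0015, -0.0015, 0.158], "spin": 0.024},
    {"gripper": 0.04, "slide": [-0.0015, -0.0015, 0.158], "spin": 0.024},
    {"gripper": 0.04, "slide": [-0.0015, -0.0015, 0.158], "spin": 0.024}
  ]
}}

```text
time_s: 3.75
ee_pos: [0.4504, -0.1216, 0.2431]
eef_rot: [3.141, 0.001, 2.207]
force: [-0.1, -0.5, 0.2]
grip_width: 0.0407
grip_force: 0.0
```

{"api": "jog_arm", "payload": {
  "rows": [
    {"gripper": 0.0, "slide": [0, 0, 0], "spin": 0},
    {"gripper": 0.0, "slide": [0, 0, 0], "spin": 0},
    {"gripper": 0.0, "slide": [0, 0, 0], "spin": 0},
    {"gripper": 0.0, "slide": [0, 0, 0], "spin": 0},
    {"gripper": 0.0, "slide": [0, 0, 0], "spin": 0}
  ],
  "squeeze": 25
}}

```text
time_s: 4.25
ee_pos: [0.45, -0.1221, 0.2423]
eef_rot: [3.141, 0.0, 2.206]
force: [-0.3, 0.2, 1.7]
grip_width: 0.0117
grip_force: 25.0
```

{"api": "jog_arm", "payload": {
  "rows": [
    {"gripper": 0.0, "slide": [0, 0, -0.04], "spin": 0},
    {"gripper": 0.0, "slide": [0, 0, -0.09], "spin": 0},
    {"gripper": 0.0, "slide": [0.03, 0.01, -0.13], "spin": 0.1},
    {"gripper": 0.0, "slide": [0.075, 0.023, -0.14], "spin": 0.25},
    {"gripper": 0.0, "slide": [0.116, 0.036, -0.14], "spin": 0.4},
    {"gripper": 0.0, "slide": [0.13, 0.08, -0.14], "spin": 0.55},
    {"gripper": 0.0, "slide": [0.142, 0.12, -0.14], "spin": 0.679},
    {"gripper": 0.0, "slide": [0.154, 0.155, -0.14], "spin": 0.679}
  ]
}}

```text
time_s: 5.05
ee_pos: [0.4839, 0.0957, 0.3823]
eef_rot: [3.141, -0.0, 1.522]
force: [-0.6, -0.4, 0.2]
grip_width: 0.012
grip_force: 25.0
```

```bash
python3 - <<'E'
from h import *
goto(.504,.1235,.382,1.527)
E
```

```text
pose [0.4839 0.0957 0.3823] [ 3.1409e+00 -1.0000e-04  1.5218e+00] slide [0.0287 0.0187 0.0003] spin -0.0052
```

{"api": "jog_arm", "payload": {
  "rows": [
    {"gripper": 0.0, "slide": [0.029, 0.019, 0], "spin": -0.005},
    {"gripper": 0.0, "slide": [0.029, 0.019, 0], "spin": -0.005},
    {"gripper": 0.0, "slide": [0.029, 0.019, 0.01], "spin": -0.005},
    {"gripper": 0.0, "slide": [0.029, 0.019, 0.01], "spin": -0.005}
  ]
}}

```text
time_s: 5.45
ee_pos: [0.5031, 0.1214, 0.3704]
eef_rot: [-3.139, 0.001, 1.531]
force: [0.3, 0.5, 0.2]
grip_width: 0.0121
grip_force: 25.0
```

```bash
python3 - <<'E'
from h import *
goto(.504,.1235,.372,1.527)
ims=[]
for c in ['scene','side']:
    i=cams.camera_info(c); print(c,'cam at',np.round(-np.array(i['R']).T@np.array(i['t']),2))
    p,d,w=cloud(c); np.save(c+'2_w.npy',w); np.save(c+'2_p.npy',p)
    z=w[...,2]; r=np.hypot(w[...,0]-.504,w[...,1]-.1235)
    for n,z0,z1,R in [('shank',.135,.163,.03),('collar',.164,.171,.03),('tab',.171,.192,.03),('neck',.087,.097,.04)]:
        m=(r<R)&(z>z0)&(z<z1)&((p.astype(int).min(-1)>110)|(n=='neck')); P=w[m]*1000
        if len(P)>5:
            q=cv2.minAreaRect(P[:,:2].astype(np.float32)); print(n,len(P),P.mean(0).round(1),np.round(q[0],1),np.round(q[1],1),round(q[2],1))
    m=(r<.1)&(z>.05); v,u=np.where(m); a,b=int(v.mean()),int(u.mean())
    ims.append(cv2.resize(p[max(a-50,0):a+50,b-50:b+50],(390,390),interpolation=cv2.INTER_CUBIC))
save('c4.png',np.hstack(ims))
E
```

```text
pose [0.5031 0.1214 0.3704] [-3.1391e+00  7.0000e-04  1.5313e+00] slide [ 0.0021  0.0008 -0.0016] spin 0.0043
scene cam at [0.18 0.35 0.89]
shank 65 [495.2 130.3 145.2] [496.3 132.2] [34.  17.2] 46.8
collar 68 [498.4 136.  168.1] [498.4 135.3] [36.9 22.6] 29.1
tab 69 [499.3 132.6 184.3] [500.5 132.3] [36.8 13.5] 13.5
neck 244 [496.7 131.3  91.5] [499.5 128.3] [57.6 48. ] 49.1
side cam at [0.44 1.05 0.94]
shank 45 [503.8 137.5 150. ] [503.  138.4] [22.3 11.2] 13.6
collar 38 [503.4 134.6 168.5] [504.8 131.5] [22.3 30.6] 84.2
tab 75 [503.5 131.3 182.2] [503.4 129.5] [30.1 29.8] 44.5
neck 203 [505.  127.2  91.7] [505.3 125.4] [57.4 58.8] 65.1
```

View pics/c4.png

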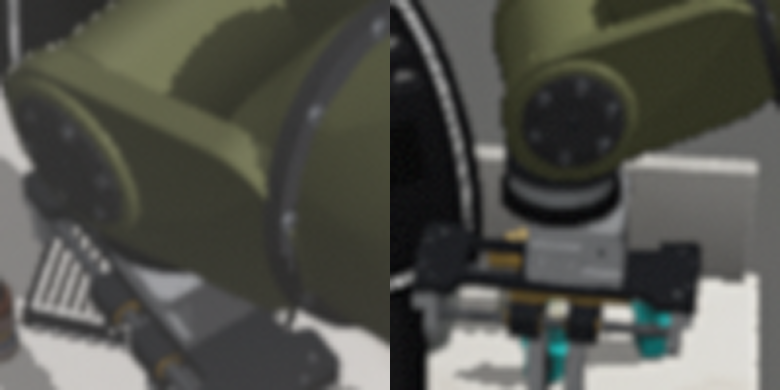

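The crop missed the tool, but the cloud is usable. I'll fit the held cartridge's faces and the neck in the same fixed cameras.

```bash
cat > fit.py <<'E'
from h import *
from scipy.optimize import least_squares
def boxres(q,P,hx,hy):
    c,s=np.cos(q[2]),np.sin(q[2]); d=P[:,:2]-q[:2]; X=abs(d@[c,s])-hx; Y=abs(d@[-s,c])-hy
    return np.where((X>0)|(Y>0),np.hypot(np.maximum(X,0),np.maximum(Y,0)),np.maximum(X,Y))
def fitbox(P,q0,hx,hy,fix=None):
    f=(lambda q:boxres([q[0],q[1],fix],P,hx,hy)) if fix is not None else (lambda q:boxres(q,P,hx,hy))
    s=least_squares(f,q0[:2] if fix is not None else q0,loss='soft_l1',f_scale=.0005); return s.x,np.median(abs(s.fun))
def fitcirc(P,q0):
    s=least_squares(lambda q:np.hypot(P[:,0]-q[0],P[:,1]-q[1])-q[2],q0,loss='soft_l1',f_scale=.0005); return s.x,np.median(abs(s.fun))
E
python3 - <<'E'
from fit import *
o=telemetry.get_obs(); print(o['ee_pos'],o['eef_rot'])
for c in ['scene','side']:
    w=np.load(c+'2_w.npy'); p=np.load(c+'2_p.npy'); z=w[...,2]; r=np.hypot(w[...,0]-.504,w[...,1]-.1235)
    P=w[(r<.03)&(z>.136)&(z<.162)&(p.min(-1)>90)]
    print(c,len(P)); print(fitbox(P,[.504,.122,-.045],.011,.016)); print(fitbox(P,[.504,.122,-.045],.011,.016,fix=-.042))
    w=np.load(c+'_w.npy'); z=w[...,2]; r=np.hypot(w[...,0]-.504,w[...,1]-.1255)
    for a,b in [(.081,.0865)]:
        P=w[(r<.035)&(z>a)&(z<b)&(r>.025)]; print('neck',len(P),fitcirc(P,[.504,.125,.03]))
    P=w[(r<.05)&(r>.042)&(z>.035)&(z<.066)]; print('pot',len(P),fitcirc(P,[.504,.125,.046]))
    P=w[(r<.032)&(z>.0905)]; print(cv2.minEnclosingCircle((P[:,:2]*1000).astype(np.float32)))
E
```

```text
[0.50330722 0.12126885 0.37181704] [-3.14088566e+00  1.85504048e-04  1.53077473e+00]
scene 63
(array([ 0.5021668 ,  0.12345008, -0.04275694]), np.float64(0.0002268656961291783))
(array([0.50216857, 0.12345025]), np.float64(0.00022137293474730826))
neck 29 (array([0.50518532, 0.12361709, 0.03092964]), np.float64(0.0003652751565550935))
pot 214 (array([0.50423562, 0.12469358, 0.0454793 ]), np.float64(0.00046859123393547253))
((502.8434753417969, 125.19357299804688), 29.57992172241211)
side 63
(array([ 0.50378875,  0.12218839, -0.04306111]), np.float64(0.0008590503809529672))
(array([0.50380001, 0.12218683]), np.float64(0.0008618765771967879))
neck 35 (array([0.50565878, 0.12285518, 0.02953069]), np.float64(0.0006151713386875028))
pot 221 (array([0.50557522, 0.12394123, 0.04520606]), np.float64(0.0007378890330640292))
((504.4237365722656, 124.69517517089844), 30.440217971801758)
```

{"api": "jog_arm", "payload": {
  "rows": [
    {"gripper": 0.0, "slide": [0.0015, 0.0013, 0.0], "spin": 0},
    {"gripper": 0.0, "slide": [0.0015, 0.0013, 0.015], "spin": 0},
    {"gripper": 0.0, "slide": [0.0015, 0.0013, 0.028], "spin": 0},
    {"gripper": 0.0, "slide": [0.0015, 0.0013, 0.034], "spin": 0},
    {"gripper": 0.0, "slide": [0.0015, 0.0013, 0.038], "spin": 0},
    {"gripper": 0.0, "slide": [0.0015, 0.0013, 0.042], "spin": 0},
    {"gripper": 0.0, "slide": [0.0015, 0.0013, 0.046], "spin": 0},
    {"gripper": 0.0, "slide": [0.0015, 0.0013, 0.048], "spin": 0}
  ]
}}

```text
time_s: 6.35
ee_pos: [0.505, 0.1234, 0.3239]
eef_rot: [3.141, 0.0, 1.532]
force: [-0.4, -2.5, 0.5]
grip_width: 0.0119
grip_force: 25.0
```

{"api": "jog_arm", "payload": {
  "rows": [
    {"gripper": 0.0, "slide": [-0.0005, 0, 0.004], "spin": 0},
    {"gripper": 0.0, "slide": [-0.0005, 0, 0.009], "spin": 0},
    {"gripper": 0.0, "slide": [-0.0005, 0, 0.014], "spin": 0},
    {"gripper": 0.0, "slide": [-0.0005, 0, 0.018], "spin": 0},
    {"gripper": 0.0, "slide": [-0.0005, 0, 0.021], "spin": 0},
    {"gripper": 0.0, "slide": [-0.0005, 0, 0.023], "spin": 0},
    {"gripper": 0.0, "slide": [-0.0005, 0, 0.023], "spin": 0}
  ]
}}

```text
time_s: 7.05
ee_pos: [0.505, 0.123, 0.3008]
eef_rot: [-3.141, 0.0, 1.532]
force: [0.8, -0.5, -0.7]
grip_width: 0.0119
grip_force: 25.0
```

{"api": "jog_arm", "payload": {
  "rows": [
    {"gripper": 0.0, "slide": [0, 0, 0.002], "spin": 0},
    {"gripper": 0.0, "slide": [0, 0, 0.003], "spin": 0},
    {"gripper": 0.0, "slide": [0, 0, 0.004], "spin": 0},
    {"gripper": 0.0, "slide": [0, 0, 0.004], "spin": 0}
  ]
}}

```text
time_s: 7.45
ee_pos: [0.505, 0.123, 0.2982]
eef_rot: [3.141, -0.0, 1.532]
force: [-7.5, -1.1, 14.5]
grip_width: 0.0115
grip_force: 25.0
```

The cartridge is seated: the collar rests at TCP z 0.298, as expected. Releasing and moving to the cap.

{"api": "jog_arm", "payload": {
  "rows": [
    {"gripper": 0.0, "slide": [0, 0, -0.0015], "spin": 0},
    {"gripper": 0.05, "slide": [0, 0, -0.0015], "spin": 0},
    {"gripper": 0.05, "slide": [0, 0, -0.0015], "spin": 0},
    {"gripper": 0.05, "slide": [0, 0, -0.0015], "spin": 0},
    {"gripper": 0.05, "slide": [0, 0, -0.02], "spin": 0},
    {"gripper": 0.05, "slide": [0, 0, -0.06], "spin": 0},
    {"gripper": 0.05, "slide": [0.03, -0.01, -0.07], "spin": -0.14},
    {"gripper": 0.05, "slide": [0.07, -0.025, -0.07], "spin": -0.28}
  ]
}}

```text
time_s: 8.25
ee_pos: [0.483, 0.1938, 0.3691]
eef_rot: [3.138, -0.0, 1.815]
force: [1.6, 0.2, -1.0]
grip_width: 0.0496
grip_force: 0.0
```

{"api": "jog_arm", "payload": {
  "rows": [
    {"gripper": 0.05, "slide": [0.0, -0.02, 0], "spin": -0.14},
    {"gripper": 0.05, "slide": [0.0, -0.02, 0], "spin": -0.14}
  ]
}}

```text
time_s: 8.45
ee_pos: [0.462, 0.1897, 0.367]
eef_rot: [-3.141, -0.0, 1.957]
force: [0.9, -0.8, 0.1]
grip_width: 0.0502
grip_force: 0.0
```

```bash
python3 - <<'E'
from fit import *
goto(.4454,.3066,.345,2.251)
for c,f in [('scene',(-.002,.0024)),('side',(-.0005,.0025))]:
    p,d,w=cloud(c); save(c+'5.png',p); z=w[...,2]; r=np.hypot(w[...,0]-.504-0,w[...,1]-.125)
    P=w[(r<.03)&(z>.1)&(z<.125)]
    print(c,len(P)); 
    if len(P)>5: print(P.mean(0),P.max(0), cv2.minAreaRect((P[P[:,2]>.11,:2]*1000).astype(np.float32)))
E
```

```text
pose [0.462  0.1897 0.367 ] [-3.1411 -0.      1.9569] slide [0.1145 0.0287 0.022 ] spin -0.2941
scene 0
side 38
[0.50772663 0.13302358 0.11206655] [0.51865869 0.14363364 0.11838757] ((507.7876892089844, 128.5303955078125), (8.164607048034668, 30.579479217529297), 5.325085639953613)
```

{"api": "jog_arm", "payload": {
  "rows": [
    {"gripper": 0.05, "slide": [0.04, 0.01, 0], "spin": -0.14},
    {"gripper": 0.05, "slide": [0.08, 0.02, 0], "spin": -0.28},
    {"gripper": 0.05, "slide": [0.1145, 0.0287, 0], "spin": -0.294},
    {"gripper": 0.05, "slide": [0.1145, 0.0287, 0], "spin": -0.294},
    {"gripper": 0.05, "slide": [0.1145, 0.0287, 0], "spin": -0.294},
    {"gripper": 0.05, "slide": [0.1145, 0.0287, 0], "spin": -0.294}
  ]
}}

```text
time_s: 9.15
ee_pos: [0.448, 0.3052, 0.3669]
eef_rot: [-3.141, 0.0, 2.243]
force: [0.0, -0.7, 0.8]
grip_width: 0.0503
grip_force: 0.0
```

```bash
python3 - <<'E'
from fit import *
p,d,w=cloud('wrist'); save('w6.png',p)
z=w[...,2]; r=np.hypot(w[...,0]-.445,w[...,1]-.3065)
for n,m in [('bar',(r<.04)&(z>.066)&(z<.08)),('captop',(r<.042)&(z>.045)&(z<.057))]:
    P=w[m]; q=cv2.minAreaRect(P[:,:2].astype(np.float32)*1000); print(n,len(P),P.mean(0).round(4),q)
c,d2,ws=cloud('scene'); z=ws[...,2]; r=np.hypot(ws[...,0]-.504,ws[...,1]-.125)
P=ws[(r<.04)&(z>.1)&(z<.13)]; print('cart',len(P),P.max(0) if len(P) else '', cv2.minAreaRect((P[P[:,2]>.11,:2]*1000).astype(np.float32)) if len(P) else '')
goto(.4454,.3066,.255,2.251)
E
```

```text
bar 938 [0.444  0.3076 0.0737] ((444.6918029785156, 306.6570129394531), (17.981809616088867, 50.82955551147461), 40.34344482421875)
captop 2940 [0.4424 0.3096 0.0514] ((444.8531188964844, 306.3780517578125), (75.08079528808594, 75.03421783447266), 37.99634552001953)
cart 0  
pose [0.4479 0.3051 0.3671] [3.1416e+00 1.0000e-04 2.2433e+00] slide [ 0.0027 -0.001   0.1121] spin -0.0077
```

View pics/w6.png

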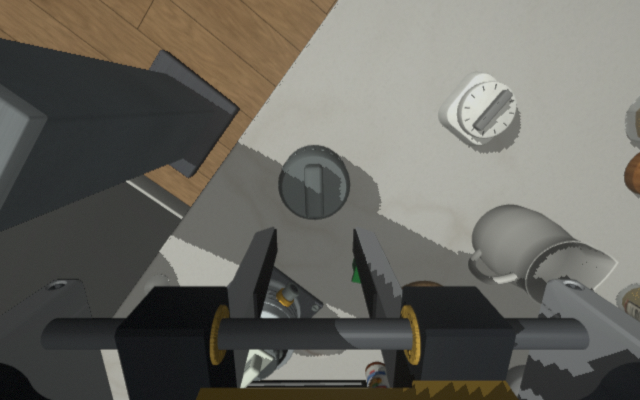

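The cap is at (315,182), bar aligned with the gripper.

{"api": "jog_arm", "payload": {
  "rows": [
    {"gripper": 0.05, "slide": [0.003, -0.001, 0.045], "spin": -0.01},
    {"gripper": 0.05, "slide": [0.003, -0.001, 0.08], "spin": -0.01},
    {"gripper": 0.05, "slide": [0.003, -0.001, 0.1], "spin": -0.01},
    {"gripper": 0.05, "slide": [0.003, -0.001, 0.112], "spin": -0.01},
    {"gripper": 0.05, "slide": [0.003, -0.001, 0.112], "spin": -0.01},
    {"gripper": 0.05, "slide": [0.003, -0.001, 0.112], "spin": -0.01}
  ]
}}

```text
time_s: 9.85
ee_pos: [0.4451, 0.3077, 0.2561]
eef_rot: [3.14, 0.0, 2.255]
force: [-0.4, 0.1, 0.3]
grip_width: 0.05
grip_force: 0.0
```

{"api": "jog_arm", "payload": {
  "rows": [
    {"gripper": 0.0, "slide": [0, 0, 0], "spin": 0},
    {"gripper": 0.0, "slide": [0, 0, 0], "spin": 0},
    {"gripper": 0.0, "slide": [0, 0, 0], "spin": 0},
    {"gripper": 0.0, "slide": [0, 0, 0], "spin": 0},
    {"gripper": 0.0, "slide": [0, 0, 0], "spin": 0}
  ],
  "squeeze": 45
}}

```text
time_s: 10.35
ee_pos: [0.4447, 0.3078, 0.2553]
eef_rot: [3.141, 0.0, 2.256]
force: [-0.1, -0.8, 1.6]
grip_width: 0.0175
grip_force: 45.0
```

```bash
python3 - <<'E'
from fit import *
goto(.505,.123,.40,2.0)
p,d,w=cloud('side'); z=w[...,2]; r=np.hypot(w[...,0]-.5045,w[...,1]-.1253)
P=w[(r<.04)&(z>.1)&(z<.13)]; print(len(P),P.max(0), cv2.minAreaRect((P[P[:,2]>.113,:2]*1000).astype(np.float32)))
p,d,w=cloud('scene'); z=w[...,2]; r=np.hypot(w[...,0]-.503,w[...,1]-.1253)
P=w[(r<.05)&(z>.06)]; print(len(P),P.max(0))
E
```

```text
pose [0.4447 0.3078 0.2553] [3.1413e+00 1.0000e-04 2.2558e+00] slide [-0.1813 -0.0703 -0.1447] spin 0.2558
52 [0.51204655 0.14092425 0.11946021] ((506.59283447265625, 125.6693344116211), (10.89548110961914, 29.311647415161133), 4.683038234710693)Traceback (most recent call last):
  File "<stdin>", line 6, in <module>
    return umr_maximum(a, axis, None, out, keepdims, initial, where)
ValueError: zero-size array to reduction operation maximum which has no identity
```

```bash
python3 - <<'E'
from fit import *
p,d,w=cloud('side'); z=w[...,2]; r=np.hypot(w[...,0]-.5045,w[...,1]-.1253)
P=w[(r<.025)&(z>.112)&(z<.13)]; print(len(P),np.percentile(P[:,2],[25,50,75]))
P=w[(r<.025)&(z>.09)&(z<.105)]; print(len(P),np.percentile(P[:,2],[10,25,50,75,90]))
goto(.505,.123,.40,2.256)
E
```

```text
35 [0.11472594 0.11574341 0.11744283]
114 [0.09186115 0.09355443 0.09551321 0.09713328 0.09918652]
pose [0.4447 0.3078 0.2553] [3.1413e+00 1.0000e-04 2.2558e+00] slide [-0.1813 -0.0703 -0.1447] spin -0.0002
```

{"api": "jog_arm", "payload": {
  "rows": [
    {"gripper": 0.0, "slide": [0, 0, -0.03], "spin": 0},
    {"gripper": 0.0, "slide": [0, 0, -0.08], "spin": 0},
    {"gripper": 0.0, "slide": [0, 0, -0.13], "spin": 0},
    {"gripper": 0.0, "slide": [-0.02, -0.01, -0.145], "spin": 0},
    {"gripper": 0.0, "slide": [-0.06, -0.025, -0.145], "spin": 0},
    {"gripper": 0.0, "slide": [-0.105, -0.043, -0.145], "spin": 0},
    {"gripper": 0.0, "slide": [-0.145, -0.058, -0.145], "spin": 0},
    {"gripper": 0.0, "slide": [-0.17, -0.068, -0.145], "spin": 0}
  ]
}}

```text
time_s: 11.3
ee_pos: [0.5001, 0.1307, 0.3999]
eef_rot: [-3.141, 0.0, 2.254]
force: [0.1, 0.5, -1.2]
grip_width: 0.0174
grip_force: 45.0
```

{"api": "jog_arm", "payload": {
  "rows": [
    {"gripper": 0.0, "slide": [-0.011, -0.003, 0], "spin": 0},
    {"gripper": 0.0, "slide": [-0.011, -0.003, 0], "spin": 0},
    {"gripper": 0.0, "slide": [-0.011, -0.003, 0], "spin": 0}
  ]
}}

```text
time_s: 11.6
ee_pos: [0.5041, 0.1235, 0.3999]
eef_rot: [-3.141, -0.0, 2.256]
force: [-0.3, 0.3, -1.7]
grip_width: 0.0176
grip_force: 45.0
```

```bash
python3 - <<'E'
from fit import *
o=telemetry.get_obs(); print(o['ee_pos'],o['eef_rot'])
for c in ['scene','side']:
    p,d,w=cloud(c); save(c+'7.png',p); z=w[...,2]; X=o['ee_pos']; r=np.hypot(w[...,0]-X[0],w[...,1]-X[1])
    m=(r<.05)&(z>.12)&(z<.23); P=w[m]; print(c,len(P),P[:,2].min(),P[:,2].max())
    Q=P[(P[:,2]>.15)&(P[:,2]<.19)]; Q=Q[np.hypot(Q[:,0]-X[0],Q[:,1]-X[1])>.03]
    s=least_squares(lambda q:np.hypot(Q[:,0]-q[0],Q[:,1]-q[1])-.038,X[:2],loss='soft_l1',f_scale=.0005); print(len(Q),s.x,np.median(abs(s.fun)),fitcirc(Q,[X[0],X[1],.038]))
    w=np.load(c+'_w.npy'); z=w[...,2]; r=np.hypot(w[...,0]-.504,w[...,1]-.1255)
    Q=w[(r<.05)&(r>.042)&(z>.035)&(z<.066)]; s=least_squares(lambda q:np.hypot(Q[:,0]-q[0],Q[:,1]-q[1])-.046,[.504,.125],loss='soft_l1',f_scale=.0005); print('pot',s.x)
E
```

```text
[0.5040622  0.12351645 0.39988388] [-3.14139693e+00 -3.88566434e-04  2.25615122e+00]
scene 1056 0.14438446288043796 0.2295609228148396
312 [0.50395169 0.12433054] 0.0004327997354024102 (array([0.50375992, 0.12448033, 0.03779587]), np.float64(0.0004365179944977732))
pot [0.50472362 0.12433644]
side 830 0.1438566186912973 0.22965446819579907
343 [0.5053023  0.12333745] 0.0008884902147542201 (array([0.50527601, 0.12393084, 0.03751165]), np.float64(0.0008284561247059313))
pot [0.50566952 0.12292892]
```

{"api": "jog_arm", "payload": {
  "rows": [
    {"gripper": 0.0, "slide": [-0.0005, 0.0003, 0.015], "spin": 0},
    {"gripper": 0.0, "slide": [-0.0005, 0.0003, 0.03], "spin": 0},
    {"gripper": 0.0, "slide": [-0.0005, 0.0003, 0.04], "spin": 0},
    {"gripper": 0.0, "slide": [-0.0005, 0.0003, 0.047], "spin": 0},
    {"gripper": 0.0, "slide": [-0.0005, 0.0003, 0.052], "spin": 0},
    {"gripper": 0.0, "slide": [-0.0005, 0.0003, 0.057], "spin": 0},
    {"gripper": 0.0, "slide": [-0.0005, 0.0003, 0.057], "spin": 0}
  ],
  "squeeze": 60
}}

```text
time_s: 12.4
ee_pos: [0.5048, 0.1226, 0.3427]
eef_rot: [-3.141, -0.0, 2.256]
force: [-0.3, -0.4, -1.2]
grip_width: 0.0175
grip_force: 60.0
```

Over the neck without contact (rim at about 87 mm). Now pressing past the catches.

{"api": "jog_arm", "payload": {
  "rows": [
    {"gripper": 0.0, "slide": [0, 0, 0.002], "spin": 0},
    {"gripper": 0.0, "slide": [0, 0, 0.004], "spin": 0},
    {"gripper": 0.0, "slide": [0, 0, 0.006], "spin": 0},
    {"gripper": 0.0, "slide": [0, 0, 0.008], "spin": 0}
  ]
}}

```text
time_s: 12.8
ee_pos: [0.505, 0.1226, 0.3361]
eef_rot: [3.14, 0.001, 2.256]
force: [-3.0, 0.3, 15.3]
grip_width: 0.0178
grip_force: 60.0
```

{"api": "jog_arm", "payload": {
  "rows": [
    {"gripper": 0.0, "slide": [0, 0, 0.002], "spin": 0},
    {"gripper": 0.0, "slide": [0, 0, 0.004], "spin": 0},
    {"gripper": 0.0, "slide": [0, 0, 0.006], "spin": 0},
    {"gripper": 0.0, "slide": [0, 0, 0.006], "spin": 0}
  ]
}}

```text
time_s: 13.2
ee_pos: [0.5047, 0.1227, 0.3281]
eef_rot: [-3.141, -0.001, 2.256]
force: [3.1, 3.0, -12.8]
grip_width: 0.0178
grip_force: 60.0
```

{"api": "jog_arm", "payload": {
  "rows": [
    {"gripper": 0.0, "slide": [0, 0, 0.001], "spin": 0},
    {"gripper": 0.0, "slide": [0, 0, 0.002], "spin": 0},
    {"gripper": 0.0, "slide": [0, 0, 0.003], "spin": 0},
    {"gripper": 0.0, "slide": [0, 0, 0.003], "spin": 0},
    {"gripper": 0.0, "slide": [0, 0, 0.003], "spin": 0}
  ]
}}

```text
time_s: 13.7
ee_pos: [0.5048, 0.1225, 0.3263]
eef_rot: [3.141, 0.0, 2.256]
force: [-0.8, -0.0, -1.0]
grip_width: 0.0178
grip_force: 60.0
```

{"api": "jog_arm", "payload": {
  "rows": [
    {"gripper": 0.0, "slide": [0, 0, 0.001], "spin": 0},
    {"gripper": 0.0, "slide": [0, 0, 0.0015], "spin": 0},
    {"gripper": 0.0, "slide": [0, 0, 0.0015], "spin": 0},
    {"gripper": 0.0, "slide": [0, 0, 0.0015], "spin": 0}
  ]
}}

```text
time_s: 14.1
ee_pos: [0.5049, 0.1224, 0.3254]
eef_rot: [3.141, 0.001, 2.256]
force: [-3.7, -0.6, 7.5]
grip_width: 0.0175
grip_force: 60.0
```

{"api": "jog_arm", "payload": {
  "rows": [
    {"gripper": 0.0, "slide": [0, 0, 0.0003], "spin": 0},
    {"gripper": 0.0, "slide": [0, 0, 0.0003], "spin": 0},
    {"gripper": 0.0, "slide": [0, 0, 0.0003], "spin": 0},
    {"gripper": 0.0, "slide": [0, 0, 0.0003], "spin": 0},
    {"gripper": 0.0, "slide": [0, 0, 0.0003], "spin": 0}
  ]
}}

```text
time_s: 14.6
ee_pos: [0.5049, 0.1225, 0.3252]
eef_rot: [3.141, 0.001, 2.256]
force: [-3.6, -1.2, 9.7]
grip_width: 0.0176
grip_force: 60.0
```

```bash
python3 - <<'E'
from fit import *
o=telemetry.get_obs(); print(o['ee_pos'],o['force'],o['moment'])
ims=[]
for c in ['scene','side']:
    p,d,w=cloud(c); z=w[...,2]; r=np.hypot(w[...,0]-.504,w[...,1]-.125)
    m=(r<.04)&(z>.11)&(z<.128); P=w[m]; print(c,len(P),np.percentile(P[:,2],[10,50,90]))
    A=np.c_[P[:,:2]-[.504,.125],np.ones(len(P))]; k=np.linalg.lstsq(A,P[:,2],rcond=None)[0]; print('top tilt,height',k)
    v,u=np.where(m); a,b=int(v.mean()),int(u.mean()); ims.append(cv2.resize(p[a-45:a+45,b-45:b+45],(390,390),interpolation=cv2.INTER_CUBIC))
save('c8.png',np.hstack(ims)); print(telemetry.get_obs()['force'])
E
```

```text
[0.50485197 0.12247731 0.32522706] [-3.60371084 -1.20398589  9.67475563] [-0.26019355  0.95146922  0.00854421]
scene 448 [0.114867   0.12024399 0.12262647]
top tilt,height [ 0.03343732 -0.02448636  0.11994147]
side 304 [0.11365967 0.12028292 0.12366151]
top tilt,height [ 0.01698728 -0.08881388  0.12070621]
[-3.42291685 -1.27442687 10.48360866]
```

View pics/c8.png

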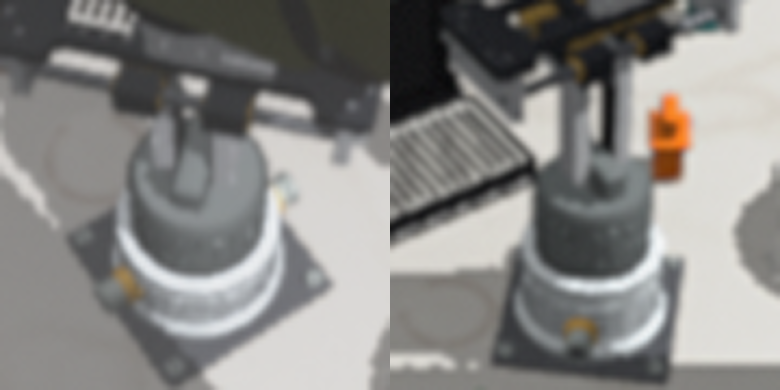

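The cap sits level and home: its top is at about 121 mm and there is no gap at the seal. The push reads about 10 N. Handing in.

```bash
python3 -c "
from station import workorder
print(workorder.hand_in())"
```

```text
the job is handed in; nothing more can be done
None
```

The white cartridge is plugged in with its collar on the neck, and the cap went past the click and is fully home; I handed in at about 15 s with the gripper still pressing it at about 10 N.

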